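# File the press mould back into its tight row

## Task

The green-topped plaster mould belongs in the rack directly next to the blue-topped one, on the side towards the sliding end stop: nudge the row apart there, stand the green mould fully down in the gap, then push the end stop up so that the row is snug, with no play left. Keep every mould upright in the rack, leave everything else on the bench as it is, and be gentle, because the plaster chips if a mould is pressed or set down with more than about 15 newtons.

Things in the scene. Friction and masses are not known exactly. Their poses are not given: they have to be found in the camera images.
- rack: fixed wooden trough, 264 mm long (its y), the moulds in one row along y. Origin: centre of its underside. Floor 12 mm up, inner width 59 mm, side lips 8 mm thick and 42 mm high; waxed, but a mould pushed near its top rocks and springs back instead of sliding. Tall fixed end wall at +y (110 mm high), low wall at -y (42 mm), the sliding end stop between the row and the low wall. With the stop right back it takes six moulds with a few mm to spare
- rack_end (a point): centre of the cork-faced inner side of the fixed end wall, at rack y = 120 mm; the row closes up against this face. Axes as the rack's
- end_stop (a joint): position (m) of the dark wooden end stop: 0 when right back at the -y end of the rack, growing as it slides along +y towards the row (range 0 to 0.05). It runs with a steady drag of about 4 N (each mould pushed along adds under 1 N) and stays where it is left
- stop_face (a point): centre of the stop's cork-faced upright (56 wide, 100 mm high) that bears on the row, 62 mm above the bench. Axes as the rack's
- stop_peg (a point): grip point on the stop's handle: an upright round wooden peg, 22 mm diameter, 34 mm behind the face (towards the rack's -y), this point 79 mm above the bench, peg top 18 mm higher
- green_mid (a point): plaster mould block, upright, 56 (its x) x 30 (its y) x 100 mm high, 0.22 kg, with green painted on its top 14 mm; the lower edges are bevelled 4 mm. This point is its centre, 50 mm above its foot. It starts standing on the bench, away from the rack
- blue_mid (a point): plaster mould block, upright, 56 (its x) x 30 (its y) x 100 mm high, 0.22 kg, with blue painted on its top 14 mm; the lower edges are bevelled 4 mm. This point is its centre, 50 mm above its foot. It stands second, third or fourth in the row
- yellow_mid (a point): plaster mould block, upright, 56 (its x) x 27 to 33 (hand-cast, not exactly known) (its y) x 100 mm high, 0.22 kg, with yellow painted on its top 14 mm; the lower edges are bevelled 4 mm. This point is its centre, 50 mm above its foot. It stands first in the row, next to the fixed end
- red_mid (a point): plaster mould block, upright, 56 (its x) x 27 to 33 (hand-cast, not exactly known) (its y) x 100 mm high, 0.22 kg, with red painted on its top 14 mm; the lower edges are bevelled 4 mm. This point is its centre, 50 mm above its foot. It stands second, third or fourth in the row
- grey_mid (a point): plaster mould block, upright, 56 (its x) x 27 to 33 (hand-cast, not exactly known) (its y) x 100 mm high, 0.22 kg, with grey painted on its top 14 mm; the lower edges are bevelled 4 mm. This point is its centre, 50 mm above its foot. It stands second, third or fourth in the row
- black_mid (a point): plaster mould block, upright, 56 (its x) x 27 to 33 (hand-cast, not exactly known) (its y) x 100 mm high, 0.22 kg, with black painted on its top 14 mm; the lower edges are bevelled 4 mm. This point is its centre, 50 mm above its foot. It stands last in the row, next to the stop
- hump_a: plaster hump mould (120 mm across, 72 mm high) with a dark clay cap, on the board at the far side; bystander. Origin: centre of its underside
- hump_b: plaster hump mould (120 mm across, 72 mm high) with a dark clay cap, on the same board; bystander. Origin: centre of its underside
- hump_c: plaster hump mould (120 mm across, 72 mm high) without clay, on the same board; bystander. Origin: centre of its underside
- bowl: brown bowl, 120 mm across, 55 mm high; bystander. Origin: centre of its underside
- water_pot: blue pot, 90 mm across, 85 mm high; bystander. Origin: centre of its underside
- spray_bottle: white bottle, 60 mm across, 170 mm high; bystander. Origin: centre of its underside
- wood_rib: flat wooden rib, about 120 x 45 x 6 mm, lying on the bench; bystander. Origin: underside

How it is judged:
By the outcome, as a careful person would: the job done as asked, in the order asked, and still so for the second after the job is handed in, with the robot touching nothing.
It also fails if it takes over 72 s, if anything falls off the work surface, if the arm or the gripper's body presses on something with over 40 N, if the wrist force passes 120 N, or if a joint passes its speed limit or range.

## Robot

A 7-joint arm with a two-finger parallel gripper is mounted at the origin on the work surface. World frame = base frame: x ahead of the robot, y to its left, z up, the work surface at z = 0. Lengths are in m, angles in rad, forces in N, time in s.
With the tool pointing down it reaches from about 0.425 to 0.875 m from the base axis. Payload 4.7 kg.
Tool frame: the origin (TCP) lies midway between the tips of the shut fingers; the grasp point (between the pads) lies 19 mm behind it; z points along the fingers, x is the direction in which the jaws open and shut, and the axes are right-handed (so a half turn about z gives the same grasp; the last joint's range is limited). The gripper opens to 87 mm and grips with 3 to 60 N. Pads are 19 mm wide; open, the fingers measure 117 mm over their backs; the gripper's body (75 mm by 190 mm) begins 51 mm behind the grasp point.
Start: joints at [1.345, 0.321, -0.07, 1.45, 0.023, 1.371, -0.057], TCP at [0.154, -0.631, 0.223] pointing down, gripper open.
Joint ranges: [-2.86, 2.86], [-0.3, 2.09], [-1.38, 1.24], [0.06, 2.45], [-1.56, 4.7], [0.09, 2.05], [-2.69, 2.69]. Speed limits (rad/s): [2.57, 2.57, 3.14, 3.14, 3.14, 3.14, 3.14].

## Interface

Orientations are given as a rotation vector (axis times angle).
In Python, from bench import get_state, eyes, ticket gives the robot as it stands.
- The arm moves only by the tool carry_out, never from a script. Its argument "motion" is a list of rows, each a list of 2 entries, a list of its own where there are three numbers: the shift along the world's x, y, z in m, then the turn about the world's z in rad. A call has 1 to 20 rows; each row is the pose to reach, as a shift and turn from the pose commanded when the call began; what a row does not reach only later rows make up. A row lasts 1/10 s, in which the tool goes at most 50 mm and 8.59 degrees, less where a joint would pass 70% of its speed; a pose out of reach is approached as far as the arm can. A call with a gripper value outside its range is refused whole. "grip" is the gripper command: -1 is fully open, 1 is shut, values between are in proportion, set as the call begins (left out, the last holds). The fingers move at their own pace and stop on an object; "squeeze" is the grip in N (left out, the last holds). Time passes only in rows, so rows that repeat a pose let the fingers close. It gives the time, the measured TCP pose, the force and the opening at its end, in the units of the state.
- get_state(): the state, without advancing time (a new reading comes with each control period).
- eyes.get_image(name): name is "scene" or "top" or "wrist"; returns a dict with "pixels" (384x512x3 uint8, blue, green, red), "mtx" (3x3 intrinsics, pixels), "extrinsics" (4x4, takes a point from camera to world coordinates). Camera axes: x right, y down, z forward; pixel columns grow to the right and rows downward; lengths in m; the calibration is good to about 2 mm. A picture is of the moment at which its call begins. There is no depth.
- ticket.close_job(): hands the job in, once; it reports no verdict.
The state is a dict: "time": time; "joint_positions": joint angles; "qd": joint speeds; "joint_torque": joint torques, N m; "position": TCP position; "tool_rot": TCP orientation; "ft_force": force on the tool from outside, world axes, zero at the start; "torque": the same for the moment, N m; "grip_width": opening from 0.0 (shut) to 1.0 (fully open).
Only numpy, scipy, OpenCV 4.12 (cv2) and the standard library are available. Lean on these libraries where they do the work, as an engineer would, in place of code of your own. Each camera call takes 0.05 s, during which the arm holds its last target. There are 200 camera calls.

## Working session

There is one attempt and no reset: what is moved stays moved. The work goes in short steps, Python scripts to look and compute and a tool call to move; the robot and the scene stay as the last step left them, time stands still between calls to the robot, and variables do not carry over. Pictures are saved under pics/ and viewed, about 8 in all and at most 12, crops included, and the job is handed in when it is done.

Besides the shell and the picture viewer there is one more tool, called after "Request:" by a JSON object that holds its "method" and its "body", one argument or row to a line. carry_out: Moves the arm, as the interface text tells. Its arguments: {"type":"object","properties":{"motion":{"type":"array","items":{"type":"array"}},"grip":{"type":"number"},"squeeze":{"type":"number"}},"required":["motion"]}

```bash
ls; mkdir -p pics; python3 - <<'E'
from bench import get_state, eyes
import cv2, numpy as np
s=get_state()
print({k:np.round(v,3) for k,v in s.items()})
for n in ("scene","top"):
    d=eyes.get_image(n); cv2.imwrite(f"pics/{n}0.png",d["pixels"]); print(n,np.round(d["mtx"],1).tolist(),np.round(d["extrinsics"],3).tolist())
a=[cv2.imread(f"pics/{n}0.png") for n in ("scene","top")]
E
```

```text
pics
{'time': np.float64(0.0), 'joint_positions': array([ 1.345,  0.322, -0.07 ,  1.452,  0.023,  1.371, -0.057]), 'qd': array([-0.001,  0.001, -0.   ,  0.002,  0.001, -0.001, -0.001]), 'joint_torque': array([-0.0000e+00, -4.9129e+01, -4.0400e-01, -3.1253e+01, -6.4000e-02,
        4.4000e-02,  0.0000e+00]), 'position': array([ 0.154, -0.631,  0.221]), 'tool_rot': array([-2.470e+00,  1.939e+00,  2.000e-03]), 'ft_force': array([ 0.095,  0.625, -0.158]), 'torque': array([-0.023,  0.008, -0.029]), 'grip_width': np.float64(1.005)}
scene [[355.6, 0.0, 252.7], [0.0, 355.6, 191.6], [0.0, 0.0, 1.0]] [[-0.591, 0.6, -0.54, 1.08], [0.807, 0.454, -0.378, 0.284], [0.018, -0.659, -0.752, 0.76], [0.0, 0.0, 0.0, 1.0]]
top [[460.8, 0.0, 258.4], [0.0, 460.8, 198.8], [0.0, 0.0, 1.0]] [[0.025, -0.996, 0.085, 0.429], [-0.999, -0.027, -0.017, -0.047], [0.02, -0.085, -0.996, 1.546], [0.0, 0.0, 0.0, 1.0]]
```

View pics/scene0.png

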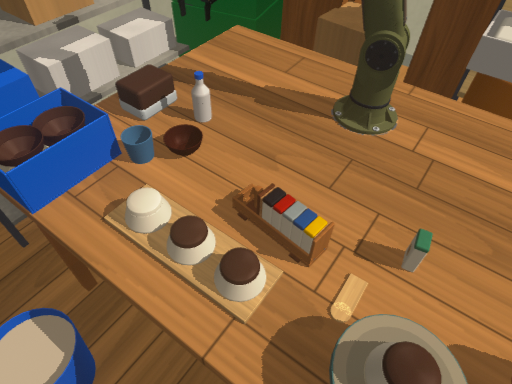

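View pics/top0.png

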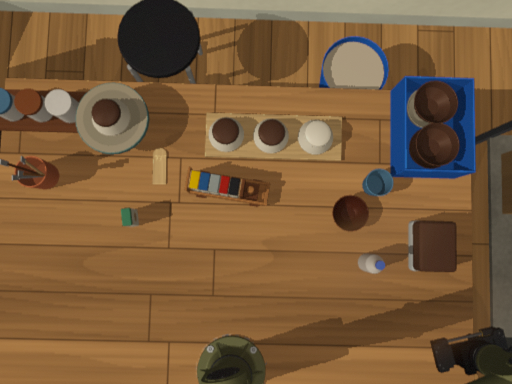

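```bash
cat > h.py <<'E'
from bench import get_state, eyes
import cv2, numpy as np
R={"yellow":((20,150,120),(34,255,255)),"green":((65,90,50),(90,255,255)),"blue":((103,120,60),(118,255,255)),"red":((0,180,100),(5,255,255))}
def shot(n,f=None):
    d=eyes.get_image(n)
    if f: cv2.imwrite(f"pics/{f}.png",d["pixels"])
    return d
def ray(d,uv,z):
    uv=np.atleast_2d(uv); E=d["extrinsics"]
    v=(np.linalg.inv(d["mtx"])@np.c_[uv,np.ones(len(uv))].T).T@E[:3,:3].T
    return E[:3,3]+v*((z-E[2,3])/v[:,2])[:,None]
def proj(d,p):
    E=d["extrinsics"]; c=E[:3,:3].T@(np.asarray(p)-E[:3,3]); q=d["mtx"]@c; return q[:2]/q[2]
def blobs(d,col,roi=None,amin=20):
    m=cv2.inRange(cv2.cvtColor(d["pixels"],cv2.COLOR_BGR2HSV),*R[col])
    if roi: 
        k=np.zeros_like(m); x0,y0,x1,y1=roi; k[y0:y1,x0:x1]=255; m&=k
    cs,_=cv2.findContours(m,cv2.RETR_EXTERNAL,cv2.CHAIN_APPROX_NONE)
    return sorted([c for c in cs if cv2.contourArea(c)>amin],key=cv2.contourArea,reverse=True)
def st():
    s=get_state(); print("t",round(float(s["time"]),2),"tcp",np.round(s["position"],4),"F",np.round(s["ft_force"],2),"w",round(float(s["grip_width"]),3)); return s
E
python3 - <<'E'
from h import *
d=shot("top")
for c,roi in (("green",(100,195,150,240)),("yellow",(180,160,270,210)),("blue",(180,160,270,210)),("red",(180,160,270,210))):
    for b in blobs(d,c,roi)[:2]:
        r=cv2.minAreaRect(b); box=cv2.boxPoints(r); print(c,np.round(r,1) if 0 else r)
        print(np.round(ray(d,box,0.100 if c=="green" else .112),3).tolist(), np.round(ray(d,[r[0]],0.100 if c=="green" else .112)[0],3))
a=cv2.resize(d["pixels"][155:240,100:290],None,fx=4,fy=4,interpolation=cv2.INTER_CUBIC); cv2.imwrite("pics/topcrop.png",a)
E
```

```text
green ((126.05487060546875, 216.493896484375), (15.791709899902344, 8.834522247314453), 83.6598129272461)
[[0.509, 0.357, 0.1], [0.513, 0.33, 0.1], [0.464, 0.322, 0.1], [0.46, 0.349, 0.1]] [0.486 0.339 0.1  ]
yellow ((194.01351928710938, 179.41891479492188), (8.713146209716797, 18.248287200927734), 9.462322235107422)
[[0.581, 0.148, 0.112], [0.638, 0.14, 0.112], [0.634, 0.113, 0.112], [0.577, 0.121, 0.112]] [0.607 0.131 0.112]
blue ((203.8199920654297, 180.74002075195312), (8.497058868408203, 16.90467643737793), 10.30484676361084)
[[0.58, 0.117, 0.112], [0.632, 0.109, 0.112], [0.628, 0.083, 0.112], [0.576, 0.091, 0.112]] [0.604 0.1   0.112]
red ((223.89187622070312, 184.14865112304688), (8.055550575256348, 16.76869773864746), 9.462322235107422)
[[0.571, 0.053, 0.112], [0.623, 0.046, 0.112], [0.619, 0.021, 0.112], [0.567, 0.028, 0.112]] [0.595 0.037 0.112]
```

View pics/topcrop.png

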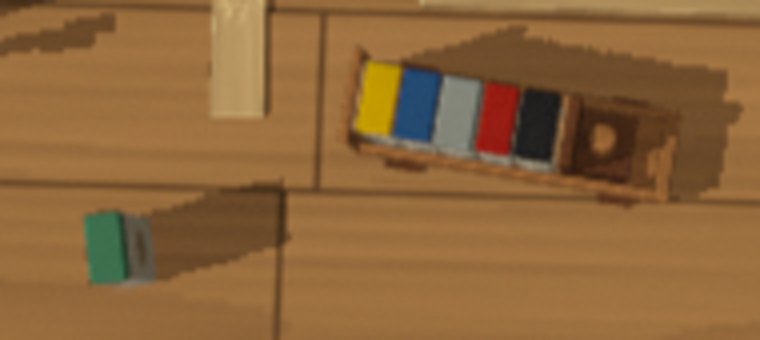

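```bash
python3 - <<'E'
from h import *
from scipy.spatial.transform import Rotation as Ro
s=st(); M=Ro.from_rotvec(s["tool_rot"]).as_matrix(); print(np.round(M,3)); print("jaw yaw",np.degrees(np.arctan2(M[1,0],M[0,0])))
d=shot("wrist"); E=d["extrinsics"]; T=np.eye(4);T[:3,:3]=M;T[:3,3]=s["position"]
print(np.round(np.linalg.inv(T)@E,3), np.round(d["mtx"],1))
E
```

```text
t 0.15 tcp [ 0.1543 -0.631   0.2217] F [0.03 0.38 0.88] w 0.998
[[ 0.238 -0.971 -0.   ]
 [-0.971 -0.238  0.001]
 [-0.001  0.    -1.   ]]
jaw yaw -76.25586513704415
[[ 1.     0.001  0.002 -0.   ]
 [-0.001  0.971  0.24  -0.066]
 [-0.001 -0.24   0.971 -0.162]
 [ 0.     0.     0.     1.   ]] [[315.4   0.  257.1]
 [  0.  315.4 195.6]
 [  0.    0.    1. ]]
```

Request:
{"method": "carry_out", "body": {
  "motion": [
    [[0.02,0.03,0.03],0.07],
    [[0.045,0.07,0.06],0.14],
    [[0.072,0.11,0.08],0.21],
    [[0.1,0.15,0.08],0.28],
    [[0.127,0.19,0.08],0.36],
    [[0.155,0.23,0.08],0.43],
    [[0.182,0.27,0.08],0.5],
    [[0.21,0.31,0.08],0.57],
    [[0.237,0.35,0.08],0.65],
    [[0.265,0.39,0.08],0.72],
    [[0.292,0.435,0.08],0.79],
    [[0.32,0.48,0.08],0.86],
    [[0.346,0.525,0.07],0.93],
    [[0.37,0.57,0.06],1.0],
    [[0.395,0.615,0.05],1.07],
    [[0.42,0.66,0.04],1.14],
    [[0.435,0.7,0.03],1.19],
    [[0.446,0.72,0.03],1.19],
    [[0.446,0.72,0.03],1.19],
    [[0.446,0.72,0.03],1.19]
  ]
}}

```text
time: 2.2
position: [0.6001, 0.089, 0.2521]
tool_rot: [3.134, -0.219, -0.002]
ft_force: [0.0, -0.5, 0.3]
grip_width: 1.001
```

```bash
python3 - <<'E'
from h import *
s=st(); d=shot("wrist","w1"); np.savez("w1",**d)
E
```

```text
t 2.2 tcp [0.6001 0.089  0.2521] F [ 0.02 -0.46  0.26] w 1.001
```

View pics/w1.png

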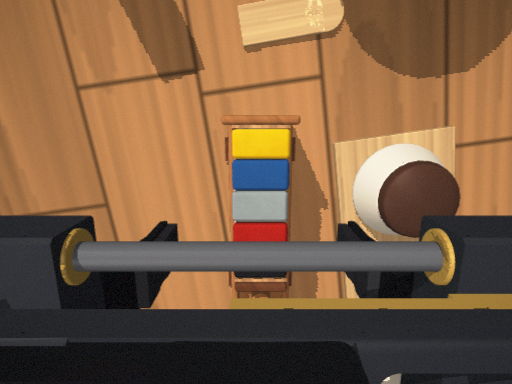

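```bash
python3 - <<'E'
from h import *
d=dict(np.load("w1.npz")); g=d["pixels"]
for c,roi in (("yellow",(225,120,300,165)),("blue",(225,150,300,200)),("red",(225,210,300,242))):
    b=blobs(d,c,roi)[0]; r=cv2.minAreaRect(b); print(c,np.round(r[0],1),np.round(r[1],1),round(r[2],1)); 
    P=ray(d,b[:,0,:],.112); q=cv2.minAreaRect((P[:,:2]*1000).astype(np.float32)); print(q)
for u in (245,261,277):
    print(u,[(v,g[v,u].tolist()) for v in range(184,226) if v in range(186,194) or v>216])
E
```

```text
yellow [261. 143.] [58. 30.] 0.0
((610.2778930664062, 129.72372436523438), (28.137224197387695, 55.41139221191406), 82.100341796875)
blue [260.  174.5] [29. 56.] 90.0
((605.404541015625, 99.8473892211914), (28.548633575439453, 54.45327377319336), 82.10589599609375)
red [260. 231.] [54. 18.] 0.0
((597.31982421875, 42.342567443847656), (19.381105422973633, 55.119815826416016), 82.115478515625)
245 [(186, [147, 89, 45]), (187, [142, 87, 40]), (188, [119, 73, 35]), (189, [94, 57, 23]), (190, [74, 68, 58]), (191, [140, 141, 138]), (192, [164, 169, 166]), (193, [167, 175, 170]), (217, [161, 164, 158]), (218, [158, 166, 162]), (219, [138, 141, 136]), (220, [116, 118, 115]), (221, [83, 90, 110]), (222, [26, 31, 84]), (223, [23, 30, 152]), (224, [35, 39, 181]), (225, [31, 38, 199])]
261 [(186, [147, 91, 46]), (187, [140, 85, 43]), (188, [114, 65, 26]), (189, [98, 59, 33]), (190, [74, 64, 60]), (191, [143, 149, 143]), (192, [165, 169, 166]), (193, [173, 178, 172]), (217, [162, 166, 160]), (218, [161, 168, 161]), (219, [138, 142, 138]), (220, [113, 117, 113]), (221, [82, 91, 111]), (222, [26, 32, 85]), (223, [26, 32, 158]), (224, [31, 37, 185]), (225, [34, 41, 201])]
277 [(186, [146, 87, 42]), (187, [143, 88, 43]), (188, [120, 72, 34]), (189, [97, 61, 33]), (190, [75, 67, 59]), (191, [149, 152, 148]), (192, [166, 170, 168]), (193, [174, 180, 174]), (217, [164, 171, 165]), (218, [163, 169, 163]), (219, [141, 146, 140]), (220, [113, 117, 116]), (221, [83, 94, 112]), (222, [21, 29, 85]), (223, [29, 34, 163]), (224, [32, 39, 184]), (225, [33, 44, 201])]
```

```bash
python3 - <<'E'
from h import *
d=dict(np.load("w1.npz"))
print("wrist: b/g edge, g/r edge",np.round(ray(d,[[260,189.7],[260,221.2],[260,127.8],[260,281],[260,291]],.112),4))
t=shot("top"); a=t["pixels"][178:205,238:270]; cv2.imwrite("pics/peg.png",cv2.resize(a,None,fx=14,fy=14,interpolation=cv2.INTER_NEAREST))
cv2.imwrite("pics/w1c.png",cv2.resize(d["pixels"][265:300,225:300],None,fx=8,fy=8,interpolation=cv2.INTER_NEAREST))
b=cv2.imread("pics/top0.png"); print(np.round(ray(t,[250.75,189.5],.097),4))
g=cv2.cvtColor(b,cv2.COLOR_BGR2GRAY); print(g[180:199,242:262])
E
```

```text
wrist: b/g edge, g/r edge [[ 0.6032  0.085   0.112 ]
 [ 0.5988  0.0528  0.112 ]
 [ 0.6113  0.144   0.112 ]
 [ 0.5898 -0.0132  0.112 ]
 [ 0.5882 -0.0249  0.112 ]]
[[ 0.582  -0.0476  0.097 ]]
[[ 79  66  61  54  70  71  70  69  67  69  71  61  61  56  54  57  57  60
   62  67]
 [ 77  67  60  46  62  64  66  70  71  73  74  70  70  66  64  62  61  59
   61  59]
 [ 71  64  58  37  48  51  54  56  59  63  62  63  65  67  71  74  73  72
   70  67]
 [ 70  63  52  34  44  44  46  47  47  52  50  49  53  57  59  66  63  63
   67  70]
 [ 66  63  46  36  41  43  42  45  44  44  45  46  46  48  48  50  49  55
   64  65]
 [ 67  64  41  39  41  42  43  47  47  45  44  43  44  45  46  46  48  52
   68  68]
 [ 68  61  38  38  42  45  52  80  82  72  61  46  43  45  44  45  46  57
   68  68]
 [ 65  57  37  40  41  44  69 100  98  93  85  62  45  45  44  45  46  59
   68  67]
 [ 59  52  35  38  36  51  74 102 102 102 100  79  48  45  44  45  48  63
   69  67]
 [ 58  50  35  38  35  56  78 105 105 106 103  88  48  43  42  43  51  64
   66  67]
 [ 58  43  30  35  36  53  79 108 110 110 105  80  44  44  44  44  49  61
   62  62]
 [ 58  40  31  36  35  52  88 112 113 110  97  64  47  43  45  45  47  62
   62  61]
 [ 58  36  38  39  39  47  74  89  98  89  74  52  44  43  45  44  56  65
   64  63]
 [ 57  34  39  43  38  44  52  62  72  64  54  46  40  41  42  46  58  67
   67  70]
 [ 52  32  41  43  44  42  46  50  56  50  42  40  41  43  52  56  65  67
   67  73]
 [ 53  34  42  42  43  41  40  44  44  42  40  49  50  53  59  57  69  71
   70  76]
 [ 46  32  40  40  41  39  41  52  53  53  53  60  60  60  59  57  73  72
   71  78]
 [ 37  32  36  40  49  51  52  56  57  58  58  59  59  61  56  53  70  71
   70  80]
 [ 45  41  45  44  47  46  44  46  46  49  55  50  57  60  60  58  68  72
   69  76]]
```

Request:
{"method": "carry_out", "body": {
  "motion": [
    [[-0.004,-0.04,0.0],0.0],
    [[-0.009,-0.08,0.0],0.0],
    [[-0.013,-0.115,-0.02],0.0],
    [[-0.0155,-0.136,-0.06],0.0],
    [[-0.0155,-0.136,-0.1],0.0],
    [[-0.0155,-0.136,-0.14],0.0],
    [[-0.0155,-0.136,-0.17],0.0],
    [[-0.0155,-0.136,-0.191],0.0],
    [[-0.0155,-0.136,-0.191],0.0],
    [[-0.0155,-0.136,-0.191],0.0]
  ]
}}

```text
time: 3.3
position: [0.5849, -0.0489, 0.0624]
tool_rot: [3.133, -0.225, 0.001]
ft_force: [-0.5, 0.0, 0.6]
grip_width: 1.002
```

```bash
python3 - <<'E'
from h import *
s=st(); d=shot("wrist","w2"); np.savez("w2",**d); t=shot("scene")
a=cv2.resize(t["pixels"][150:280,200:350],None,fx=3,fy=3,interpolation=cv2.INTER_CUBIC)
b=cv2.resize(d["pixels"],(346,260)); c=np.zeros((390,800,3),np.uint8); c[:390,:450]=a; c[:260,454:800]=b; cv2.imwrite("pics/v2.png",c)
E
```

```text
t 3.3 tcp [ 0.5849 -0.0489  0.0624] F [-0.53  0.    0.59] w 1.002
```

View pics/v2.png

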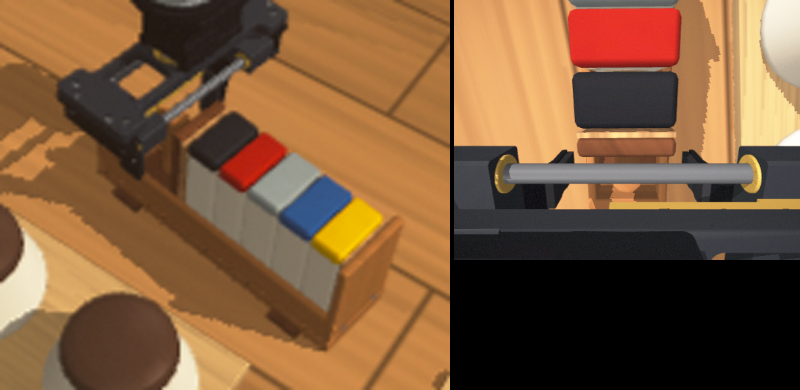

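Request:
{"method": "carry_out", "body": {
  "motion": [
    [[0,0,0],0],
    [[0,0,0],0],
    [[0,0,0],0],
    [[0,0,0],0],
    [[0,0,0],0],
    [[0,0,0],0],
    [[-0.0004,-0.003,0],0],
    [[-0.0008,-0.006,0],0],
    [[-0.0014,-0.01,0],0],
    [[-0.0019,-0.014,0],0],
    [[-0.0025,-0.018,0],0],
    [[-0.003,-0.022,0],0],
    [[-0.003,-0.022,0],0]
  ],
  "grip": 1,
  "squeeze": 25
}}

```text
time: 4.7
position: [0.582, -0.0703, 0.0617]
tool_rot: [3.133, -0.223, 0.001]
ft_force: [-0.8, 0.3, -0.1]
grip_width: 0.014
```

```bash
python3 - <<'E'
from h import *
d=shot("wrist"); t=shot("scene"); np.savez("w3",**d)
a=cv2.resize(t["pixels"][150:280,200:350],None,fx=3,fy=3,interpolation=cv2.INTER_CUBIC)
b=cv2.resize(d["pixels"],(346,260)); c=np.zeros((390,800,3),np.uint8); c[:390,:450]=a; c[:260,454:800]=b; cv2.imwrite("pics/v3.png",c)
E
```

```text
(no output)
```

View pics/v3.png

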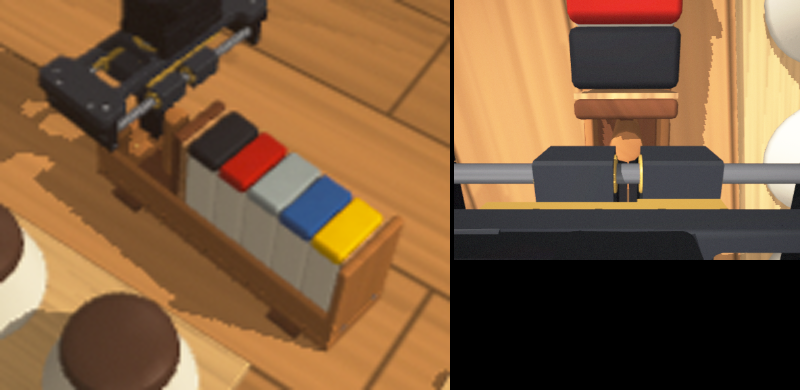

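```bash
python3 - <<'E'
from h import *
d=dict(np.load("w3.npz")); g=d["pixels"]
st()
print([(v,g[v,256].tolist()) for v in range(125,240,2)])
for n,z in (((256,130),.112),((256,137.5),.112),((256,146),.112),((256,174),.112),((256,197),.097)): print(n,np.round(ray(d,n,z),4))
E
```

```text
t 4.8 tcp [ 0.582  -0.0693  0.0617] F [ 0.63 -0.12  0.55] w 0.006
[(125, [39, 35, 39]), (127, [36, 34, 33]), (129, [33, 29, 28]), (131, [53, 69, 94]), (133, [63, 89, 125]), (135, [61, 91, 127]), (137, [121, 185, 240]), (139, [145, 215, 252]), (141, [143, 216, 252]), (143, [142, 218, 252]), (145, [122, 186, 242]), (147, [52, 84, 145]), (149, [69, 103, 171]), (151, [65, 99, 165]), (153, [70, 102, 171]), (155, [69, 102, 169]), (157, [62, 97, 162]), (159, [67, 100, 160]), (161, [57, 91, 154]), (163, [59, 91, 153]), (165, [61, 93, 155]), (167, [60, 90, 150]), (169, [56, 87, 145]), (171, [52, 78, 128]), (173, [46, 64, 107]), (175, [35, 48, 80]), (177, [35, 56, 92]), (179, [48, 72, 111]), (181, [44, 67, 107]), (183, [47, 73, 109]), (185, [44, 69, 108]), (187, [48, 77, 111]), (189, [45, 71, 109]), (191, [45, 75, 111]), (193, [45, 75, 116]), (195, [61, 100, 156]), (197, [64, 103, 159]), (199, [63, 103, 161]), (201, [61, 103, 158]), (203, [64, 104, 159]), (205, [63, 102, 158]), (207, [90, 155, 233]), (209, [91, 155, 232]), (211, [94, 155, 232]), (213, [89, 153, 231]), (215, [90, 153, 233]), (217, [92, 156, 233]), (219, [88, 153, 232]), (221, [89, 154, 232]), (223, [92, 154, 233]), (225, [91, 156, 233]), (227, [91, 154, 232]), (229, [88, 151, 230]), (231, [92, 155, 233]), (233, [87, 153, 232]), (235, [86, 151, 230]), (237, [90, 148, 227]), (239, [63, 100, 155])]
(256, 130) [[ 0.5911 -0.0096  0.112 ]]
(256, 137.5) [[ 0.5907 -0.0122  0.112 ]]
(256, 146) [[ 0.5903 -0.0151  0.112 ]]
(256, 174) [[ 0.5889 -0.025   0.112 ]]
(256, 197) [[ 0.5871 -0.0372  0.097 ]]
```

Request:
{"method": "carry_out", "body": {
  "motion": [
    [[0,0,0],0],
    [[0,0,0],0],
    [[0,0,0],0],
    [[0,0,0],0],
    [[0,0,0],0],
    [[0,0,0],0],
    [[0,0,0],0],
    [[0,0,0],0]
  ],
  "grip": -0.1
}}

```text
time: 5.6
position: [0.5819, -0.0694, 0.0616]
tool_rot: [3.134, -0.221, 0.0]
ft_force: [-0.6, 1.3, 0.5]
grip_width: 0.543
```

Request:
{"method": "carry_out", "body": {
  "motion": [
    [[0.001,0.008,0],0],
    [[0.002,0.016,0],0],
    [[0.0032,0.023,0],0],
    [[0.0032,0.023,0],0]
  ]
}}

```text
time: 6.0
position: [0.5853, -0.0441, 0.0617]
tool_rot: [-3.133, 0.217, -0.001]
ft_force: [-0.0, -1.1, 0.2]
grip_width: 0.549
```

Request:
{"method": "carry_out", "body": {
  "motion": [
    [[0,0,0],0],
    [[0,0,0],0],
    [[0,0,0],0],
    [[0,0,0],0],
    [[0,0,0],0],
    [[0,0,0],0],
    [[0,0,0],0]
  ],
  "grip": 1,
  "squeeze": 30
}}

```text
time: 6.7
position: [0.5845, -0.0468, 0.0615]
tool_rot: [3.133, -0.222, -0.002]
ft_force: [-3.2, -0.9, 1.9]
grip_width: 0.247
```

Request:
{"method": "carry_out", "body": {
  "motion": [
    [[-0.0004,-0.003,0],0],
    [[-0.0008,-0.006,0],0],
    [[-0.0014,-0.01,0],0],
    [[-0.0019,-0.014,0],0],
    [[-0.0025,-0.018,0],0],
    [[-0.0031,-0.022,0],0],
    [[-0.0036,-0.026,0],0],
    [[-0.0036,-0.026,0],0]
  ]
}}

```text
time: 7.5
position: [0.5815, -0.0688, 0.0615]
tool_rot: [-3.129, 0.218, 0.0]
ft_force: [-2.1, 7.8, 1.4]
grip_width: 0.243
```

Request:
{"method": "carry_out", "body": {
  "motion": [
    [[0,0,0],0],
    [[-0.0004,-0.003,0],0],
    [[-0.0008,-0.006,0],0],
    [[-0.0008,-0.006,0],0],
    [[-0.0008,-0.006,0],0]
  ]
}}

```text
time: 8.0
position: [0.5815, -0.0689, 0.0615]
tool_rot: [-3.123, 0.211, -0.002]
ft_force: [0.5, 16.7, -1.0]
grip_width: 0.245
```

Request:
{"method": "carry_out", "body": {
  "motion": [
    [[0.0012,0.009,0],0],
    [[0.0012,0.009,0],0],
    [[0.0012,0.009,0],0],
    [[0.0012,0.009,0],0],
    [[0.0012,0.009,0],0],
    [[0.0012,0.009,0],0],
    [[0.0012,0.009,0.03],0],
    [[0.002,0.015,0.07],0],
    [[0.004,0.03,0.115],0],
    [[0.008,0.05,0.16],0],
    [[0.012,0.08,0.19],0],
    [[0.012,0.08,0.19],0],
    [[0.012,0.08,0.19],0]
  ],
  "grip": -1
}}

```text
time: 9.3
position: [0.593, 0.0023, 0.2524]
tool_rot: [3.133, -0.218, 0.003]
ft_force: [-0.2, -0.0, -0.4]
grip_width: 1.001
```

```bash
python3 - <<'E'
from h import *
s=st(); d=shot("wrist"); np.savez("w4",**d)
cv2.imwrite("pics/w4.png",cv2.resize(d["pixels"][60:300,180:340],None,fx=2.5,fy=2.5))
g=d["pixels"]
print([(v,g[v,258].tolist()) for v in range(90,290,3)])
E
```

```text
t 9.3 tcp [0.593  0.0023 0.2524] F [-0.23 -0.02 -0.43] w 1.001
[(90, [152, 92, 44]), (93, [147, 89, 41]), (96, [108, 67, 31]), (99, [95, 94, 95]), (102, [176, 183, 177]), (105, [171, 179, 173]), (108, [174, 180, 175]), (111, [176, 181, 176]), (114, [173, 179, 174]), (117, [172, 177, 170]), (120, [171, 175, 170]), (123, [170, 176, 170]), (126, [169, 174, 170]), (129, [168, 175, 168]), (132, [118, 121, 116]), (135, [102, 123, 136]), (138, [35, 43, 205]), (141, [32, 38, 204]), (144, [25, 35, 196]), (147, [28, 35, 196]), (150, [32, 42, 200]), (153, [32, 36, 197]), (156, [33, 41, 195]), (159, [33, 41, 193]), (162, [26, 33, 178]), (165, [57, 64, 110]), (168, [40, 37, 37]), (171, [48, 48, 48]), (174, [42, 38, 37]), (177, [41, 36, 36]), (180, [41, 39, 38]), (183, [45, 37, 40]), (186, [43, 39, 41]), (189, [40, 36, 40]), (192, [38, 40, 38]), (195, [38, 37, 40]), (198, [27, 47, 71]), (201, [34, 59, 82]), (204, [45, 65, 90]), (207, [43, 68, 92]), (210, [46, 67, 94]), (213, [50, 73, 99]), (216, [86, 131, 185]), (219, [85, 131, 184]), (222, [106, 161, 223]), (225, [48, 74, 124]), (228, [49, 75, 129]), (231, [44, 69, 117]), (234, [34, 47, 74]), (237, [38, 59, 88]), (240, [48, 77, 120]), (243, [97, 93, 96]), (246, [106, 105, 105]), (249, [112, 109, 109]), (252, [125, 122, 124]), (255, [121, 122, 123]), (258, [118, 114, 116]), (261, [118, 118, 118]), (264, [113, 110, 110]), (267, [91, 88, 88]), (270, [65, 64, 67]), (273, [57, 90, 131]), (276, [83, 137, 199]), (279, [87, 138, 201]), (282, [82, 135, 197]), (285, [84, 137, 201]), (288, [86, 139, 201])]
```

View pics/w4.png

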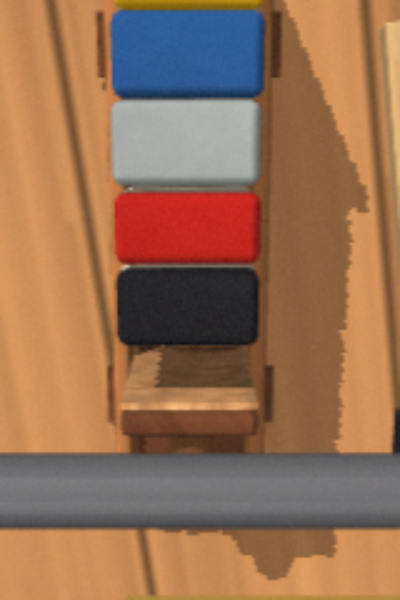

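```bash
python3 - <<'E'
from h import *
d=dict(np.load("w4.npz"))
u=np.array([.1374,.9905])
for v in (98,133,136.5,164.5,167,196.5,217,222.5): 
    p=ray(d,(258,v),.112)[0]; print(v,np.round(p,4),"s=",round(1000*float(u@(p[:2]-[.6054,.0998])),1))
g=d["pixels"]
for v in (115,150,180): print(v, [(x,g[v,x].tolist()) for x in list(range(222,230))+list(range(282,292))])
E
```

```text
98 [0.6063 0.0838 0.112 ] s= -15.7
133 [0.602  0.0526 0.112 ] s= -47.2
136.5 [0.6015 0.0494 0.112 ] s= -50.5
164.5 [0.5979 0.0231 0.112 ] s= -77.0
167 [0.5976 0.0207 0.112 ] s= -79.5
196.5 [ 0.5936 -0.0085  0.112 ] s= -108.9
217 [ 0.5906 -0.0295  0.112 ] s= -130.1
222.5 [ 0.5899 -0.0353  0.112 ] s= -135.9
115 [(222, [81, 135, 200]), (223, [74, 126, 193]), (224, [118, 143, 188]), (225, [162, 167, 162]), (226, [168, 173, 168]), (227, [166, 172, 164]), (228, [166, 172, 166]), (229, [166, 169, 164]), (282, [125, 128, 124]), (283, [100, 108, 105]), (284, [64, 84, 108]), (285, [45, 78, 124]), (286, [40, 73, 119]), (287, [41, 72, 111]), (288, [51, 81, 119]), (289, [60, 93, 134]), (290, [59, 94, 136]), (291, [59, 93, 136])]
150 [(222, [87, 142, 203]), (223, [78, 130, 191]), (224, [70, 121, 187]), (225, [61, 105, 190]), (226, [36, 48, 184]), (227, [37, 43, 202]), (228, [31, 37, 193]), (229, [30, 40, 193]), (282, [25, 26, 140]), (283, [26, 36, 117]), (284, [41, 64, 114]), (285, [44, 78, 120]), (286, [45, 75, 115]), (287, [51, 80, 119]), (288, [64, 98, 141]), (289, [62, 95, 140]), (290, [63, 100, 140]), (291, [54, 93, 135])]
180 [(222, [68, 111, 158]), (223, [82, 132, 190]), (224, [84, 140, 204]), (225, [72, 126, 198]), (226, [60, 103, 162]), (227, [37, 34, 38]), (228, [41, 38, 40]), (229, [40, 36, 36]), (282, [28, 27, 28]), (283, [28, 48, 75]), (284, [45, 78, 120]), (285, [46, 76, 116]), (286, [46, 74, 113]), (287, [57, 91, 132]), (288, [63, 100, 144]), (289, [62, 102, 144]), (290, [63, 99, 144]), (291, [64, 99, 145])]
```

Request:
{"method": "carry_out", "body": {
  "motion": [
    [[0.006,0.047,0],0],
    [[0.0124,0.09,-0.02],0],
    [[0.0124,0.0975,-0.06],0],
    [[0.0124,0.0975,-0.1],0],
    [[0.0124,0.0975,-0.14],0],
    [[0.0124,0.0975,-0.17],0],
    [[0.0124,0.0975,-0.19],0],
    [[0.0124,0.0975,-0.199],0],
    [[0.0124,0.0975,-0.199],0]
  ]
}}

```text
time: 10.25
position: [0.6035, 0.0976, 0.0502]
tool_rot: [3.133, -0.223, -0.007]
ft_force: [-0.4, 0.3, -0.7]
grip_width: 1.002
```

Request:
{"method": "carry_out", "body": {
  "motion": [
    [[0,0,0],0],
    [[0,0,0],0],
    [[0,0,0],0],
    [[0,0,0],0],
    [[0,0,0],0],
    [[0,0,0],0],
    [[0,0,0],0],
    [[0,0,0],0]
  ],
  "grip": 1,
  "squeeze": 9
}}

```text
time: 11.05
position: [0.6053, 0.0991, 0.0531]
tool_rot: [3.134, -0.221, 0.001]
ft_force: [-1.2, -1.4, 4.8]
grip_width: 0.644
```

Request:
{"method": "carry_out", "body": {
  "motion": [
    [[0.0001,0.001,0],0],
    [[0.0003,0.002,0],0],
    [[0.0004,0.003,0],0],
    [[0.0006,0.004,0],0],
    [[0.0007,0.005,0],0],
    [[0.0007,0.005,0],0]
  ]
}}

```text
time: 11.65
position: [0.6061, 0.1017, 0.053]
tool_rot: [3.13, -0.223, 0.001]
ft_force: [-1.7, -5.1, 6.0]
grip_width: 0.644
```

Request:
{"method": "carry_out", "body": {
  "motion": [
    [[-0.0002,-0.0015,0],0],
    [[-0.0002,-0.0015,0],0],
    [[-0.0002,-0.0015,0],0],
    [[-0.0002,-0.0015,0],0],
    [[-0.0002,-0.0015,0],0],
    [[-0.0015,-0.01,0],0],
    [[-0.0028,-0.02,0],0],
    [[-0.004,-0.029,0],0],
    [[-0.005,-0.0355,0],0],
    [[-0.005,-0.0355,0],0],
    [[-0.005,-0.0355,0],0]
  ],
  "grip": -1
}}

```text
time: 12.75
position: [0.6008, 0.0683, 0.0527]
tool_rot: [-3.134, 0.222, -0.0]
ft_force: [0.3, 1.0, 0.6]
grip_width: 1.004
```

Request:
{"method": "carry_out", "body": {
  "motion": [
    [[0,0,0],0],
    [[0,0,0],0],
    [[0,0,0],0],
    [[0,0,0],0],
    [[0,0,0],0],
    [[0,0,0],0],
    [[0,0,0],0],
    [[0,0,0],0]
  ],
  "grip": 1,
  "squeeze": 9
}}

```text
time: 13.55
position: [0.6007, 0.0688, 0.0526]
tool_rot: [-3.134, 0.221, -0.0]
ft_force: [-0.2, -0.5, -0.2]
grip_width: 0.641
```

Request:
{"method": "carry_out", "body": {
  "motion": [
    [[-0.0003,-0.002,0],0],
    [[-0.0006,-0.004,0],0],
    [[-0.001,-0.007,0],0],
    [[-0.0014,-0.01,0],0],
    [[-0.0018,-0.013,0],0],
    [[-0.0022,-0.016,0],0],
    [[-0.0026,-0.019,0],0],
    [[-0.003,-0.022,0],0],
    [[-0.0034,-0.025,0],0],
    [[-0.0038,-0.0275,0],0],
    [[-0.0038,-0.0275,0],0]
  ]
}}

```text
time: 14.65
position: [0.5969, 0.0402, 0.0526]
tool_rot: [3.133, -0.222, -0.0]
ft_force: [0.3, 0.5, -0.4]
grip_width: 0.643
```

Request:
{"method": "carry_out", "body": {
  "motion": [
    [[-0.0001,-0.001,0],0],
    [[-0.0003,-0.002,0],0],
    [[-0.0004,-0.003,0],0],
    [[-0.0005,-0.004,0],0],
    [[-0.0005,-0.004,0],0]
  ]
}}

```text
time: 15.15
position: [0.5964, 0.0387, 0.0526]
tool_rot: [-3.132, 0.219, -0.0]
ft_force: [0.5, 5.3, -2.0]
grip_width: 0.643
```

Request:
{"method": "carry_out", "body": {
  "motion": [
    [[0.0004,0.003,0],0],
    [[0.0004,0.003,0],0],
    [[0.0004,0.003,0],0],
    [[0.0004,0.003,0],0],
    [[0.0004,0.003,0],0],
    [[0.0004,0.003,0.03],0],
    [[0.0004,0.003,0.08],0],
    [[0.0004,0.003,0.13],0],
    [[0.0004,0.003,0.17],0],
    [[0.0004,0.003,0.2],0],
    [[0.0004,0.003,0.2],0],
    [[0.0004,0.003,0.2],0]
  ],
  "grip": -1
}}

```text
time: 16.35
position: [0.597, 0.0399, 0.253]
tool_rot: [3.133, -0.222, 0.002]
ft_force: [-0.9, -0.2, -1.1]
grip_width: 0.997
```

```bash
python3 - <<'E'
from h import *
s=st(); d=shot("wrist"); np.savez("w5",**d)
cv2.imwrite("pics/w5.png",cv2.resize(d["pixels"][60:300,180:340],None,fx=2.5,fy=2.5))
E
```

```text
t 16.35 tcp [0.597  0.0399 0.253 ] F [-0.86 -0.2  -1.11] w 0.997
```

View pics/w5.png

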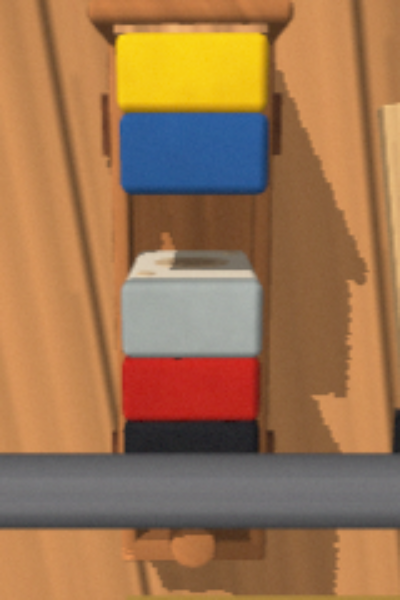

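```bash
python3 - <<'E'
from h import *
d=dict(np.load("w5.npz")); u=np.array([.1374,.9905]); g=d["pixels"]
print([(v,g[v,257].tolist()) for v in list(range(133,141))+list(range(156,176))])
for p in ((257.4,137.4),(257,171)):
    q=ray(d,p,.112)[0]; print(np.round(q,4),"s",round(1000*float(u@(q[:2]-[.6054,.0998])),1))
E
```

```text
[(133, [148, 91, 42]), (134, [131, 80, 36]), (135, [116, 71, 35]), (136, [98, 61, 35]), (137, [72, 53, 48]), (138, [44, 65, 102]), (139, [45, 72, 110]), (140, [44, 71, 110]), (156, [38, 69, 109]), (157, [36, 68, 107]), (158, [36, 65, 107]), (159, [41, 70, 108]), (160, [78, 95, 115]), (161, [95, 108, 117]), (162, [92, 108, 115]), (163, [63, 78, 96]), (164, [59, 79, 94]), (165, [56, 76, 93]), (166, [69, 91, 110]), (167, [99, 116, 128]), (168, [178, 199, 214]), (169, [184, 205, 219]), (170, [184, 205, 220]), (171, [144, 156, 160]), (172, [145, 151, 147]), (173, [162, 166, 160]), (174, [175, 179, 173]), (175, [171, 177, 171])]
[0.6049 0.0863 0.112 ] s -13.5
[0.6001 0.0545 0.112 ] s -45.6
```

Request:
{"method": "carry_out", "body": {
  "motion": [
    [[-0.015,0.04,0],0.05],
    [[-0.03,0.08,0],0.1],
    [[-0.045,0.12,0],0.15],
    [[-0.06,0.16,0],0.2],
    [[-0.075,0.2,0],0.25],
    [[-0.09,0.235,-0.01],0.3],
    [[-0.1,0.265,-0.02],0.3],
    [[-0.1,0.27,-0.03],0.3],
    [[-0.1,0.27,-0.03],0.3],
    [[-0.1,0.27,-0.03],0.3]
  ]
}}

```text
time: 17.4
position: [0.4973, 0.3083, 0.2214]
tool_rot: [3.13, 0.247, -0.003]
ft_force: [0.3, -0.2, -0.1]
grip_width: 1.003
```

```bash
python3 - <<'E'
from h import *
from scipy.spatial.transform import Rotation as Ro
s=st(); d=shot("wrist"); np.savez("w6",**d)
M=Ro.from_rotvec(s["tool_rot"]).as_matrix(); print("jaw yaw",np.degrees(np.arctan2(M[1,0],M[0,0])))
for b in blobs(d,"green",amin=200):
    r=cv2.minAreaRect(b); P=ray(d,b[:,0,:],.1)[:,:2]*1000; print(r,cv2.minAreaRect(P.astype(np.float32)),cv2.contourArea(b))
cv2.imwrite("pics/w6.png",d["pixels"])
E
```

```text
t 17.4 tcp [0.4973 0.3083 0.2214] F [ 0.3  -0.19 -0.05] w 1.003
jaw yaw 9.014137308864068
((252.0, 154.0), (32.0, 60.0), 90.0) ((488.08929443359375, 340.2145690917969), (54.12792205810547, 28.6407413482666), 9.100367546081543) 1889.0
```

View pics/w6.png

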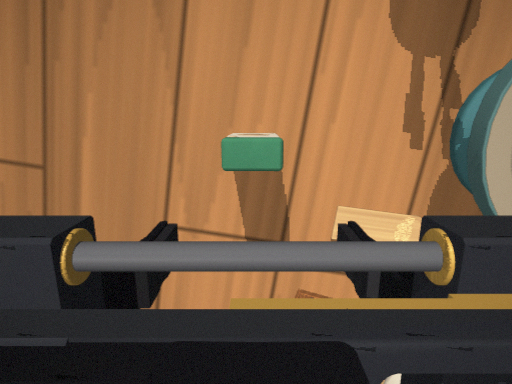

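Request:
{"method": "carry_out", "body": {
  "motion": [
    [[-0.0092,0.0315,-0.03],0],
    [[-0.0092,0.0315,-0.07],0],
    [[-0.0092,0.0315,-0.11],0],
    [[-0.0092,0.0315,-0.15],0],
    [[-0.0092,0.0315,-0.17],0],
    [[-0.0092,0.0315,-0.181],0],
    [[-0.0092,0.0315,-0.181],0],
    [[-0.0092,0.0315,-0.181],0],
    [[-0.0092,0.0315,-0.181],0]
  ]
}}

```text
time: 18.35
position: [0.4889, 0.3421, 0.0433]
tool_rot: [-3.131, -0.248, -0.004]
ft_force: [-0.5, 0.1, 0.6]
grip_width: 0.999
```

Request:
{"method": "carry_out", "body": {
  "motion": [
    [[0,-0.001,0],0],
    [[0,-0.001,0],0],
    [[0,-0.001,0],0]
  ]
}}

```text
time: 18.65
position: [0.4879, 0.3407, 0.0421]
tool_rot: [-3.132, -0.249, -0.001]
ft_force: [1.1, -0.3, -0.1]
grip_width: 1.0
```

Request:
{"method": "carry_out", "body": {
  "motion": [
    [[0,0,0],0],
    [[0,0,0],0],
    [[0,0,0],0],
    [[0,0,0],0],
    [[0,0,0],0],
    [[0,0,0],0],
    [[0,0,0],0]
  ],
  "grip": 1,
  "squeeze": 12
}}

```text
time: 19.35
position: [0.4876, 0.3406, 0.0415]
tool_rot: [3.132, 0.25, -0.0]
ft_force: [-1.0, -0.2, -0.4]
grip_width: 0.645
```

```bash
python3 - <<'E'
from h import *
st()
for i in range(3): d=shot("wrist"); st()
np.savez("w7",**d); cv2.imwrite("pics/w7.png",d["pixels"][100:300])
E
```

```text
t 19.35 tcp [0.4876 0.3406 0.0415] F [-0.97 -0.25 -0.45] w 0.645
t 19.4 tcp [0.4876 0.3406 0.0415] F [-0.02 -0.8   0.08] w 0.644
t 19.45 tcp [0.4876 0.3406 0.0416] F [ 0.11  0.77 -0.64] w 0.647
t 19.5 tcp [0.4876 0.3406 0.0416] F [-0.04 -0.03 -0.56] w 0.645
```

Request:
{"method": "carry_out", "body": {
  "motion": [
    [[0,0,0.02],0],
    [[0,0,0.06],0],
    [[0,0,0.1],0],
    [[0.005,-0.01,0.14],0],
    [[0.018,-0.04,0.16],-0.05],
    [[0.034,-0.08,0.16],-0.1],
    [[0.05,-0.12,0.16],-0.15],
    [[0.067,-0.16,0.16],-0.2],
    [[0.084,-0.2,0.16],-0.25],
    [[0.1,-0.235,0.16],-0.298],
    [[0.11,-0.26,0.16],-0.298],
    [[0.1137,-0.27,0.155],-0.298],
    [[0.1137,-0.27,0.15],-0.298],
    [[0.1137,-0.27,0.15],-0.298],
    [[0.1137,-0.27,0.15],-0.298],
    [[0.1137,-0.27,0.15],-0.298]
  ]
}}

```text
time: 21.1
position: [0.6008, 0.0728, 0.1919]
tool_rot: [-3.134, 0.213, -0.0]
ft_force: [-0.0, -0.4, -2.9]
grip_width: 0.645
```

```bash
python3 - <<'E'
from h import *
from scipy.spatial.transform import Rotation as Ro
for i in range(2): d=shot("wrist"); s=st()
t=shot("scene"); np.savez("w8",**d); np.savez("s8",**t)
M=Ro.from_rotvec(s["tool_rot"]).as_matrix(); print("jaw yaw",np.degrees(np.arctan2(M[1,0],M[0,0])))
a=cv2.resize(t["pixels"][150:280,230:350],None,fx=3.5,fy=3.5,interpolation=cv2.INTER_CUBIC)
b=cv2.resize(d["pixels"][:,150:370],None,fx=1.5,fy=1.5)[:455]
c=np.zeros((455,760,3),np.uint8); c[:,:420]=a; c[:,424:424+b.shape[1]]=b; cv2.imwrite("pics/v8.png",c)
E
```

```text
t 21.15 tcp [0.601  0.0723 0.1919] F [ 0.11 -1.02 -2.53] w 0.647
t 21.2 tcp [0.6012 0.0719 0.1919] F [ 0.04 -0.39 -1.96] w 0.642
jaw yaw -7.850828586530797
```

View pics/v8.png

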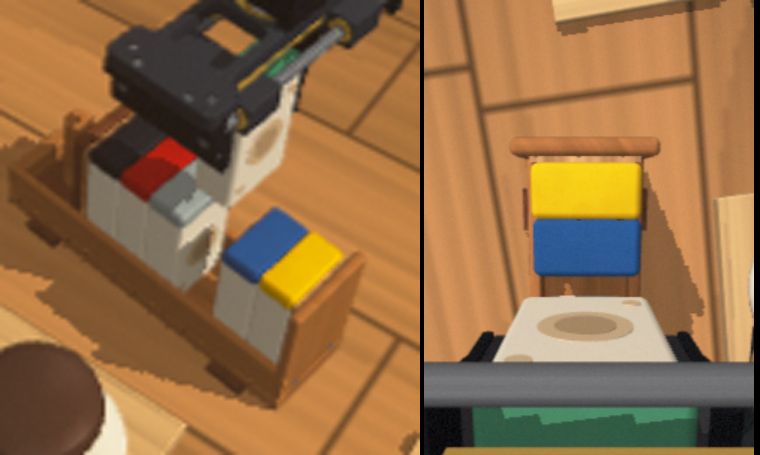

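```bash
python3 - <<'E'
from h import *
d=dict(np.load("w8.npz")); g=d["pixels"]; u=np.array([.1374,.9905])
for x in (245,270): print(x,[(v,g[v,x].tolist()) for v in list(range(178,188))+list(range(193,203))])
S=lambda q:round(1000*float(u@(q[:2]-[.6054,.0998])),1)
for p,z in (((259,183.3),.112),((258.3,198),.154)):
    q=ray(d,p,z)[0]; print(np.round(q,4),S(q))
m=blobs(d,"blue",(200,120,300,190)); P=ray(d,m[0][:,0,:],.112)[:,:2]*1000; print(cv2.minAreaRect(P.astype(np.float32)))
hsv=cv2.cvtColor(g,cv2.COLOR_BGR2HSV)[200]; print([(x,g[200,x].tolist()) for x in list(range(211,221))+list(range(296,306))])
E
```

```text
245 [(178, [144, 88, 42]), (179, [146, 88, 40]), (180, [143, 86, 41]), (181, [125, 74, 34]), (182, [109, 67, 34]), (183, [90, 56, 28]), (184, [53, 65, 87]), (185, [44, 74, 113]), (186, [44, 76, 118]), (187, [44, 75, 120]), (193, [65, 115, 179]), (194, [67, 115, 180]), (195, [66, 117, 181]), (196, [66, 114, 180]), (197, [171, 196, 214]), (198, [178, 202, 217]), (199, [179, 200, 217]), (200, [178, 201, 216]), (201, [180, 201, 218]), (202, [178, 201, 216])]
270 [(178, [147, 87, 43]), (179, [146, 88, 46]), (180, [147, 92, 49]), (181, [129, 79, 37]), (182, [113, 68, 37]), (183, [93, 57, 32]), (184, [54, 65, 89]), (185, [42, 71, 109]), (186, [45, 74, 114]), (187, [42, 72, 110]), (193, [40, 70, 113]), (194, [45, 74, 115]), (195, [41, 71, 111]), (196, [41, 72, 111]), (197, [83, 100, 117]), (198, [171, 195, 208]), (199, [177, 202, 217]), (200, [177, 201, 215]), (201, [177, 201, 216]), (202, [178, 202, 217])]
[0.6055 0.0873 0.112 ] -12.4
[0.6046 0.0863 0.154 ] -13.5
((606.8963623046875, 101.82640838623047), (28.726627349853516, 54.573856353759766), 82.2571029663086)
[(211, [63, 101, 142]), (212, [72, 118, 169]), (213, [82, 132, 192]), (214, [89, 143, 206]), (215, [96, 150, 207]), (216, [143, 180, 217]), (217, [185, 210, 223]), (218, [186, 209, 221]), (219, [179, 203, 217]), (220, [178, 201, 217]), (296, [164, 185, 198]), (297, [151, 171, 183]), (298, [119, 141, 161]), (299, [61, 93, 134]), (300, [59, 91, 133]), (301, [57, 90, 132]), (302, [61, 96, 136]), (303, [59, 92, 133]), (304, [62, 97, 137]), (305, [56, 95, 135])]
```

Request:
{"method": "carry_out", "body": {
  "motion": [
    [[0,0,0],0],
    [[0,0,0],0],
    [[0,0,-0.01],0],
    [[0,0,-0.025],0],
    [[0,0,-0.04],0],
    [[0,0,-0.047],0],
    [[0,0,-0.05],0],
    [[0,0,-0.05],0]
  ]
}}

```text
time: 22.05
position: [0.6011, 0.0706, 0.1409]
tool_rot: [-3.134, 0.218, 0.002]
ft_force: [0.1, 0.2, -1.9]
grip_width: 0.645
```

```bash
python3 - <<'E'
from h import *
d=shot("wrist"); st(); np.savez("w9",**d); g=d["pixels"]; u=np.array([.1374,.9905])
for x in (245,265): print(x,[(v,g[v,x].tolist()) for v in range(194,232,2)])
cv2.imwrite("pics/w9.png",cv2.resize(g[130:260,190:330],None,fx=4,fy=4))
E
```

```text
t 22.1 tcp [0.6015 0.0707 0.1416] F [ 0.6   0.19 -2.09] w 0.641
245 [(194, [128, 79, 39]), (196, [98, 60, 33]), (198, [94, 105, 113]), (200, [176, 199, 214]), (202, [177, 200, 215]), (204, [176, 200, 215]), (206, [179, 200, 217]), (208, [152, 182, 205]), (210, [127, 162, 192]), (212, [100, 133, 163]), (214, [100, 132, 165]), (216, [101, 132, 164]), (218, [100, 133, 165]), (220, [101, 135, 165]), (222, [128, 164, 199]), (224, [124, 161, 191]), (226, [137, 177, 209]), (228, [176, 198, 216]), (230, [178, 200, 216])]
265 [(194, [129, 80, 43]), (196, [98, 61, 29]), (198, [94, 106, 112]), (200, [173, 198, 213]), (202, [177, 203, 213]), (204, [177, 199, 215]), (206, [177, 200, 216]), (208, [135, 167, 196]), (210, [122, 157, 188]), (212, [98, 131, 163]), (214, [97, 130, 162]), (216, [97, 130, 162]), (218, [99, 134, 164]), (220, [100, 133, 164]), (222, [101, 135, 167]), (224, [126, 162, 194]), (226, [126, 163, 193]), (228, [175, 201, 217]), (230, [177, 200, 213])]
```

View pics/w9.png

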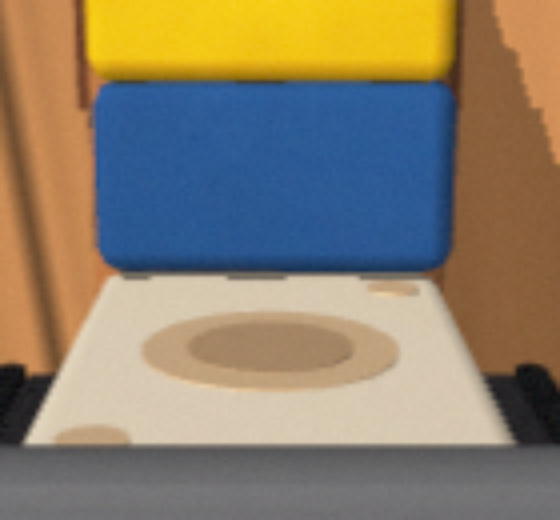

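Request:
{"method": "carry_out", "body": {
  "motion": [
    [[0,0,-0.01],0],
    [[0,0,-0.025],0],
    [[0,0,-0.04],0],
    [[0,0,-0.055],0],
    [[0,0,-0.068],0],
    [[0,0,-0.076],0],
    [[0,0,-0.079],0],
    [[0,0,-0.079],0],
    [[0,0,-0.079],0]
  ]
}}

```text
time: 23.0
position: [0.6019, 0.0708, 0.0632]
tool_rot: [-3.134, 0.218, -0.002]
ft_force: [0.8, 0.1, -1.6]
grip_width: 0.644
```

Request:
{"method": "carry_out", "body": {
  "motion": [
    [[0,0,-0.002],0],
    [[0,0,-0.004],0],
    [[0,0,-0.006],0],
    [[0,0,-0.007],0],
    [[0,0,-0.008],0],
    [[0,0,-0.009],0],
    [[0,0,-0.01],0],
    [[0,0,-0.01],0],
    [[0,0,-0.01],0]
  ]
}}

```text
time: 23.9
position: [0.6018, 0.0707, 0.0535]
tool_rot: [3.134, -0.218, 0.002]
ft_force: [-1.0, -0.9, 5.9]
grip_width: 0.64
```

Request:
{"method": "carry_out", "body": {
  "motion": [
    [[0,0,0.0015],0],
    [[0,0,0.0015],0],
    [[0,0,0.0015],0],
    [[0,0,0.0015],0],
    [[0,0,0.0015],0],
    [[0,0,0.0015],0],
    [[-0.001,-0.005,0.006],0],
    [[-0.004,-0.025,0.01],0],
    [[-0.009,-0.06,0.01],0],
    [[-0.014,-0.095,0.01],0],
    [[-0.017,-0.12,0.01],0],
    [[-0.0193,-0.139,0.009],0],
    [[-0.0193,-0.139,0.009],0],
    [[-0.0193,-0.139,0.009],0],
    [[-0.0193,-0.139,0.009],0]
  ],
  "grip": -1
}}

```text
time: 25.4
position: [0.5823, -0.0664, 0.0619]
tool_rot: [-3.133, 0.215, -0.001]
ft_force: [-0.1, 0.7, -0.4]
grip_width: 1.0
```

```bash
python3 - <<'E'
from h import *
t=shot("scene"); d=shot("wrist"); st(); np.savez("w10",**d)
a=cv2.resize(t["pixels"][150:280,200:350],None,fx=3,fy=3,interpolation=cv2.INTER_CUBIC)
b=cv2.resize(d["pixels"],(346,260)); c=np.zeros((390,800,3),np.uint8); c[:390,:450]=a; c[:260,454:800]=b; cv2.imwrite("pics/v10.png",c)
E
```

```text
t 25.5 tcp [ 0.5823 -0.0665  0.0618] F [ 0.3  -0.16 -0.23] w 0.998
```

View pics/v10.png

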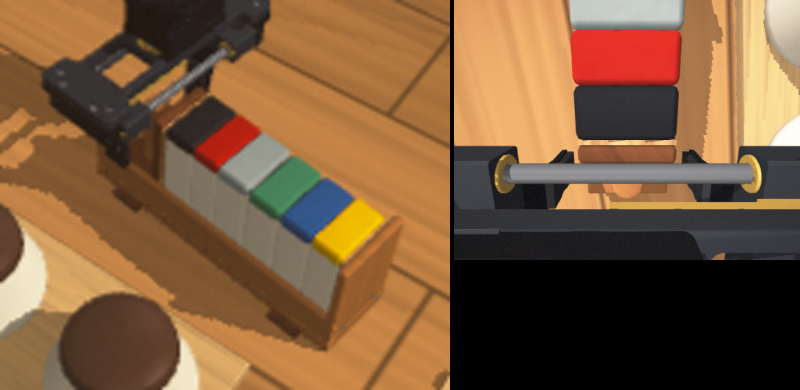

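Request:
{"method": "carry_out", "body": {
  "motion": [
    [[-0.0003,-0.002,0],0],
    [[-0.0003,-0.002,0],0],
    [[-0.0003,-0.002,0],0],
    [[-0.0003,-0.002,0],0],
    [[-0.0003,-0.002,0],0],
    [[-0.0003,-0.002,0],0],
    [[-0.0003,-0.002,0],0],
    [[-0.0003,-0.002,0],0],
    [[-0.0003,-0.002,0],0],
    [[-0.0003,-0.002,0],0],
    [[-0.0003,-0.002,0],0],
    [[-0.0003,-0.002,0],0]
  ],
  "grip": 1,
  "squeeze": 30
}}

```text
time: 26.7
position: [0.5813, -0.0704, 0.0616]
tool_rot: [3.134, -0.218, -0.001]
ft_force: [-3.3, -0.5, 2.1]
grip_width: 0.241
```

Request:
{"method": "carry_out", "body": {
  "motion": [
    [[0.0001,0.001,0],0],
    [[0.0003,0.002,0],0],
    [[0.0004,0.003,0],0],
    [[0.0006,0.004,0],0],
    [[0.0006,0.004,0],0],
    [[0.0006,0.004,0],0],
    [[0.0006,0.004,0],0]
  ]
}}

```text
time: 27.4
position: [0.5815, -0.069, 0.0616]
tool_rot: [3.13, -0.22, -0.003]
ft_force: [-4.9, -5.0, 4.0]
grip_width: 0.246
```

Request:
{"method": "carry_out", "body": {
  "motion": [
    [[0.0001,0.001,0],0],
    [[0.0003,0.002,0],0],
    [[0.0003,0.002,0],0],
    [[0.0003,0.002,0],0],
    [[0.0003,0.002,0],0]
  ]
}}

```text
time: 27.9
position: [0.5817, -0.0673, 0.0615]
tool_rot: [3.13, -0.22, -0.003]
ft_force: [-4.9, -4.7, 4.1]
grip_width: 0.238
```

Request:
{"method": "carry_out", "body": {
  "motion": [
    [[0.0001,0.001,0],0],
    [[0.0003,0.002,0],0],
    [[0.0003,0.002,0],0],
    [[0.0003,0.002,0],0],
    [[0.0003,0.002,0],0]
  ]
}}

```text
time: 28.4
position: [0.5818, -0.0664, 0.0615]
tool_rot: [3.129, -0.221, -0.003]
ft_force: [-5.2, -6.6, 4.8]
grip_width: 0.248
```

Request:
{"method": "carry_out", "body": {
  "motion": [
    [[0.0001,0.001,0],0],
    [[0.0003,0.002,0],0],
    [[0.0003,0.002,0],0],
    [[0.0003,0.002,0],0],
    [[0.0003,0.002,0],0]
  ]
}}

```text
time: 28.9
position: [0.5818, -0.0664, 0.0615]
tool_rot: [3.126, -0.223, -0.004]
ft_force: [-6.8, -9.3, 6.2]
grip_width: 0.245
```

Request:
{"method": "carry_out", "body": {
  "motion": [
    [[0.0001,0.001,0],0],
    [[0.0002,0.0015,0],0],
    [[0.0002,0.0015,0],0],
    [[0.0002,0.0015,0],0],
    [[0.0002,0.0015,0],0]
  ]
}}

```text
time: 29.4
position: [0.5818, -0.0663, 0.0615]
tool_rot: [3.124, -0.224, -0.005]
ft_force: [-6.7, -12.1, 6.1]
grip_width: 0.245
```

```bash
python3 - <<'E'
from h import *
t=shot("scene"); d=shot("wrist"); st(); np.savez("w11",**d)
a=cv2.resize(t["pixels"][165:270,240:345],None,fx=4,fy=4,interpolation=cv2.INTER_CUBIC)
b=cv2.resize(d["pixels"],(346,260)); c=np.zeros((420,770,3),np.uint8); c[:,:420]=a; c[:260,424:770]=b; cv2.imwrite("pics/v11.png",c)
E
```

```text
t 29.5 tcp [ 0.5818 -0.0664  0.0616] F [ -7.24 -12.18   6.18] w 0.242
```

Request:
{"method": "carry_out", "body": {
  "motion": [
    [[-0.0003,-0.002,0],0],
    [[-0.0005,-0.004,0],0],
    [[-0.0008,-0.006,0],0],
    [[-0.0009,-0.0065,0],0],
    [[-0.0009,-0.0065,0],0]
  ]
}}

```text
time: 30.0
position: [0.5818, -0.0664, 0.0615]
tool_rot: [3.132, -0.219, -0.002]
ft_force: [-5.0, -1.9, 3.2]
grip_width: 0.247
```

Stop held still at near-zero push. Release, lift and check.

Request:
{"method": "carry_out", "body": {
  "motion": [
    [[0,0,0],0],
    [[0,0,0],0],
    [[0,0,0],0],
    [[0,0,0],0],
    [[0,0,0],0],
    [[0,0,0],0],
    [[0,0,0],0],
    [[0,0,0],0],
    [[0,0,0.03],0],
    [[0,0,0.07],0],
    [[0,0.01,0.11],0],
    [[0.004,0.03,0.15],0],
    [[0.009,0.065,0.19],0],
    [[0.012,0.09,0.19],0],
    [[0.013,0.1,0.19],0],
    [[0.013,0.1,0.19],0],
    [[0.013,0.1,0.19],0]
  ],
  "grip": -1
}}

```text
time: 31.7
position: [0.5949, 0.0326, 0.2501]
tool_rot: [3.132, -0.22, -0.004]
ft_force: [0.6, 0.1, -0.0]
grip_width: 1.0
```

```bash
python3 - <<'E'
from h import *
d=shot("wrist"); t=shot("top"); s=st(); np.savez("w12",**d); u=np.array([.1374,.9905]); g=d["pixels"]
S=lambda q:round(1000*float(u@(q[:2]-[.6054,.0998])),1)
x=int(round(proj(d,[.6012,.07,.112])[0])); print("col",x)
hsv=cv2.cvtColor(g,cv2.COLOR_BGR2HSV)[:,x]
for v in range(60,245,2): print(v,S(ray(d,(x,v),.112)[0]),g[v,x].tolist(),end="; ")
print()
for c in ("yellow","blue","green","red"):
    b=blobs(d,c,(190,50,330,245))
    if b: P=ray(d,b[0][:,0,:],.112)[:,:2]*1000; r=cv2.minAreaRect(P.astype(np.float32)); print(c,np.round(r[0],1),np.round(r[1],1),round(r[2],1),S(np.array(r[0])/1000))
o=cv2.imread("pics/top0.png"); df=cv2.absdiff(o,t["pixels"]).max(2)>50
n,l,st_,ce=cv2.connectedComponentsWithStats(cv2.morphologyEx(df.astype(np.uint8),cv2.MORPH_OPEN,np.ones((2,2)))); print([r.tolist() for r in st_[1:] if r[4]>15])
E
```

```text
t 31.8 tcp [0.5951 0.032  0.2502] F [-0.62 -0.44 -0.44] w 1.003
col 258
60 46.5 [100, 156, 217]; 62 44.9 [106, 164, 224]; 64 43.2 [26, 213, 249]; 66 41.6 [20, 210, 248]; 68 39.9 [24, 211, 248]; 70 38.2 [26, 209, 248]; 72 36.6 [25, 208, 248]; 74 34.9 [25, 206, 247]; 76 33.2 [28, 207, 247]; 78 31.5 [22, 206, 247]; 80 29.8 [21, 205, 246]; 82 28.1 [22, 205, 247]; 84 26.4 [23, 203, 245]; 86 24.7 [19, 200, 243]; 88 23.0 [16, 194, 241]; 90 21.3 [16, 193, 241]; 92 19.5 [16, 173, 227]; 94 17.8 [13, 129, 172]; 96 16.1 [137, 89, 63]; 98 14.3 [153, 93, 44]; 100 12.6 [155, 94, 48]; 102 10.9 [149, 90, 43]; 104 9.1 [150, 89, 44]; 106 7.3 [151, 89, 42]; 108 5.6 [152, 90, 44]; 110 3.8 [152, 92, 45]; 112 2.0 [150, 89, 42]; 114 0.3 [149, 88, 45]; 116 -1.5 [146, 88, 44]; 118 -3.3 [145, 86, 44]; 120 -5.1 [145, 88, 44]; 122 -6.9 [146, 88, 43]; 124 -8.7 [143, 85, 38]; 126 -10.5 [127, 76, 37]; 128 -12.4 [85, 52, 24]; 130 -14.2 [105, 143, 76]; 132 -16.0 [109, 147, 79]; 134 -17.9 [104, 141, 72]; 136 -19.7 [104, 141, 74]; 138 -21.5 [104, 142, 77]; 140 -23.4 [105, 141, 76]; 142 -25.2 [106, 143, 77]; 144 -27.1 [
[... 1203 characters left out ...]
-121.6 [37, 32, 32]; 240 -123.7 [40, 37, 39]; 242 -125.9 [86, 84, 85]; 244 -128.1 [96, 95, 94]; 
yellow [610.1 129.9] [27.1 55.7] 82.0 30.5
blue [606.7 101.5] [28.5 54.4] 82.0 1.9
green [602.6  72.2] [28.9 53.9] 82.1 -27.7
red [593.3  13.7] [24.6 54.8] 82.1 -86.9
[[392, 118, 15, 52, 511], [306, 130, 11, 23, 157], [188, 136, 54, 30, 838], [190, 160, 38, 27, 301], [200, 172, 21, 22, 310], [205, 177, 62, 120, 2583], [233, 178, 7, 5, 26], [250, 188, 4, 6, 23], [255, 188, 5, 7, 27], [122, 204, 48, 23, 766], [208, 223, 10, 17, 106], [212, 244, 7, 5, 24], [253, 299, 29, 43, 725], [431, 329, 81, 55, 2775], [274, 347, 8, 18, 97], [236, 351, 19, 33, 410], [267, 371, 17, 13, 120], [203, 374, 7, 9, 35]]
```

Request:
{"method": "carry_out", "body": {
  "motion": [
    [[-0.004,-0.03,0],0],
    [[-0.008,-0.06,0],0],
    [[-0.012,-0.085,0],0],
    [[-0.012,-0.085,0],0],
    [[-0.012,-0.085,0],0],
    [[-0.012,-0.085,0],0]
  ]
}}

```text
time: 32.4
position: [0.5834, -0.0498, 0.2514]
tool_rot: [-3.133, 0.217, 0.001]
ft_force: [-0.9, -0.1, 0.4]
grip_width: 1.001
```

```bash
python3 - <<'E'
from h import *
d=shot("wrist"); st(); u=np.array([.1374,.9905]); g=d["pixels"]
S=lambda q:round(1000*float(u@(q[:2]-[.6054,.0998])),1)
x=int(round(proj(d,[.588,-.03,.112])[0])); print("col",x)
for v in range(100,215,2): print(v,S(ray(d,(x,v),.112)[0]),g[v,x].tolist(),end="; ")
E
```

```text
t 32.45 tcp [ 0.5835 -0.0494  0.2515] F [-0.16 -0.2  -0.04] w 0.998
col 258
100 -70.2 [171, 176, 169]; 102 -72.0 [131, 136, 132]; 104 -73.7 [98, 101, 99]; 106 -75.5 [40, 47, 207]; 108 -77.3 [34, 43, 207]; 110 -79.1 [37, 44, 205]; 112 -80.9 [37, 44, 203]; 114 -82.6 [34, 38, 200]; 116 -84.4 [35, 39, 202]; 118 -86.2 [31, 36, 201]; 120 -88.0 [30, 37, 201]; 122 -89.9 [36, 42, 200]; 124 -91.7 [33, 41, 197]; 126 -93.5 [32, 37, 197]; 128 -95.3 [35, 42, 197]; 130 -97.1 [31, 38, 195]; 132 -99.0 [24, 31, 152]; 134 -100.8 [18, 22, 85]; 136 -102.7 [40, 33, 39]; 138 -104.5 [48, 42, 45]; 140 -106.4 [43, 44, 43]; 142 -108.3 [42, 41, 41]; 144 -110.1 [46, 44, 46]; 146 -112.0 [50, 48, 48]; 148 -113.9 [45, 42, 41]; 150 -115.8 [40, 36, 39]; 152 -117.7 [38, 37, 39]; 154 -119.6 [41, 39, 38]; 156 -121.5 [41, 35, 39]; 158 -123.4 [41, 38, 40]; 160 -125.3 [39, 36, 39]; 162 -127.2 [44, 43, 45]; 164 -129.2 [33, 29, 29]; 166 -131.1 [59, 86, 120]; 168 -133.0 [109, 171, 231]; 170 -135.0 [53, 80, 132]; 172 -136.9 [52, 76, 130]; 174 -138.9 [47, 76, 125]; 176 -140.9 [46, 71, 120]; 178 -142.8 [41, 63, 106]; 180 -144.8 [27, 43, 66]; 182 -146.8 [29, 51, 82]; 184 -148.8 [34, 55, 85]; 186 -150.8 [32, 56, 86]; 188 -152.8 [45, 75, 121]; 190 -154.8 [48, 81, 122]; 192 -156.8 [66, 117, 185]; 194 -158.8 [69, 120, 189]; 196 -160.8 [75, 126, 195]; 198 -162.9 [71, 123, 191]; 200 -164.9 [75, 125, 194]; 202 -167.0 [72, 122, 190]; 204 -169.0 [69, 118, 190]; 206 -171.1 [43, 74, 114]; 208 -173.1 [33, 53, 80]; 210 -175.2 [39, 66, 107]; 212 -177.3 [56, 100, 161]; 214 -179.4 [59, 105, 163];
```

```bash
python3 -c "
from bench import ticket; ticket.close_job()"
```

```text
the job is handed in; nothing more can be done
```

The green mould now stands fully down in the rack, between blue and grey on the stop side. The row is closed up against the fixed end, and I handed the job in at about 32.5 s of robot time.

- **Parting the row:** I drew the stop right back by its peg, eased blue and yellow against the fixed end (about 5 N), then drew grey, red and black back to the stop (about 5 N). That left a gap of about 33 mm.
- **Placing green:** It touched the floor at the expected height, with about 8 N at most. The scene image then showed it level between grey and blue.
- **Closing up:** I pushed the stop until it no longer moved as the push rose to 12 N. It stayed put when I eased off, and I then let go of the peg.
- **Last checks:** The wrist images showed no gap over about 1 mm between neighbouring moulds, at the fixed end or at the stop, and the moulds' tops in line. These checks were from pixel values only, because the picture allowance of 12 was used up.

**Things that went wrong or stay unsure:**
- My first grip on the peg closed on nothing, because I started pulling before the fingers had shut. The second try held, and the stop did not seem to have moved.
- The final top image differed from the first in a few places away from the arm. I took these for the arm's shadow and did not check them further.

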